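# Draw the flat chisel and present it over the carving

### The arm

A 6-joint arm with a two-finger parallel gripper is mounted at the origin on the work surface. World frame = base frame: x ahead of the robot, y to its left, z up, the work surface at z = 0. Lengths are in mm, angles in rad, forces in N, time in s.
With the tool pointing down it reaches from about 325 to 875 mm from the base axis. Payload 4.4 kg.
Tool frame: the origin (TCP) lies midway between the tips of the shut fingers; the grasp point (between the pads) lies 19 mm behind it; z points along the fingers, y is the line along which they close (so a half turn about z gives the same grasp; the last joint's range is limited). The gripper opens to 85 mm and grips with 20 to 120 N. Pads are 22 mm wide; open, the fingers measure 114 mm over their backs; the gripper's body (76 mm by 85 mm) begins 54 mm behind the grasp point. The pads swing forward as they close: fully open they stand 13 mm farther back than shut.
Start: joints at [-0.15, 0.207, 1.542, -0, 1.393, -0.15], TCP at [575.002, -0.012, 231.282] pointing down, gripper open.
Joint ranges: [-2.73, 2.73], [-0.86, 2.22], [0.23, 2.46], [-1.11, 4.25], [0.08, 2.63], [-2.82, 2.82]. Speed limits (rad/s): [2.79, 2.79, 3.14, 3.14, 3.14, 3.14].

### API

Orientations are given as a 3x3 rotation matrix whose columns are the frame's x, y, z axes.
In Python, from bench import env gives the robot as it stands.
- The arm moves only by the shell command python3 -m pendant 'ROWS' [FORCE]. ROWS is JSON, a list of rows, each an object with "claw": the finger opening in mm, from 0 to 85.4; "dp": the shift along the tool's x, y, z in mm, a list of three; "rot": the turn, a rotation vector about the tool's x, y, z in rad, a list of three. A call has exactly 5 rows; each row shifts and turns the commanded pose from where the row before left it, along the tool's axes as they then stand; what a row does not reach is not made up. A row lasts 1/10 s, in which the tool goes at most 50 mm and 8.59 degrees, less where a joint would pass 70% of its speed; a pose out of reach is approached as far as the arm can. A call with a gripper value outside its range is refused whole. The fingers move at their own pace and stop on an object; FORCE is the grip in N (left out, the last holds). Time passes only in rows, so rows that do not move let the fingers close, or fill a call up. It gives the time, the measured TCP pose, the force, the opening and the grip force at its end, in the units of the state.
- env.sense(): the state, without advancing time (a new reading comes with each control period).
- env.read_camera(name): name is "scene" or "side" or "wrist"; returns a dict with "img" (420x560x3 uint8, red, green, blue), "K" (3x3 intrinsics, pixels), "rvec" (rotation vector, rad) and "tvec" (3), from world to camera coordinates, as OpenCV has them; the wrist camera has in their place "mount" (4x4, takes a point from camera to tool coordinates, whose origin is the TCP and whose axes are the flange's). Camera axes: x right, y down, z forward; pixel columns grow to the right and rows downward; lengths in mm; the calibration is good to about 2 mm. A picture is of the moment at which its call begins: read the wrist's pose just before it. There is no depth.
- env.close_job(): hands the job in; it is judged then, once.
The state is a dict: "time": time; "qpos": joint angles; "qvel": joint speeds; "joint_torque": joint torques, N m; "ee_pos": TCP position; "tcp_rot": TCP orientation; "contact_force": force on the tool from outside, world axes, zero at the start; "wrist_torque": the same for the moment, N m; "opening": finger opening in mm; "gripper_force": force on a finger pad.
Only numpy, scipy, OpenCV 4.12 (cv2) and the standard library are available. Lean on these libraries where they do the work, as an engineer would, in place of code of your own. Each camera call takes 0.05 s, during which the arm holds its last target. There are 200 camera calls.

### The job

Draw the flat chisel (the one whose handle ends in a thick round drum) up out of the tool rack, carry it to the wooden mask and lean it over to about 45 degrees, handle up, so that its cutting edge is poised about 4 cm above the tip of the mask's nose, ready for the cut. Do not touch the mask with the chisel, and leave the other tools, the mallet and the sharpening stone where they are. Finish still holding the chisel there, steady in the gripper: do not put it down or let go.

Things in the scene. Friction and masses are not known exactly. Their poses are not given: they have to be found in the camera images.
- chisel: flat chisel, 160 mm, about 0.14 kg, upright in any one of the rack's slots. Origin on its axis at the underside of the brass ferrule, resting on the rack's top; z along the axis to the handle's end. Ferrule 27 mm in diameter to z = 12 mm, wooden handle 22 mm to z = 52, thick drum-shaped end 36 mm to z = 90. Below: flat steel blade 16 mm wide (y), 4 thick (x), 70 long. The only tool with a drum end
- chisel_edge (a point): the cutting edge: middle of the chisel blade's lower end, 70 mm below the chisel's origin on its axis
- chisel_grip (a point): point on the chisel's axis inside the drum-shaped end of the handle, 72 mm above its origin and 18 mm below the top: a good height to grip the drum from above
- rack: fixed wooden tool rack, a slotted board 70 mm (its x) by 240 mm (its y) and 24 mm thick on two end cheeks, its top 90 mm above the bench. Origin under its centre on the bench. Three vertical through slots, 15 mm (x) by 23 mm (y), in a row along its y at -70, 0 and +70 mm, one tool in each, with a few mm of play
- carving: half-carved mask of pale wood lying face up, fixed on the bench, 150 mm (its x, chin at -x to forehead at +x) by 100 mm, between two low battens at its ends. Origin under its centre on the bench
- carving_nose (a point): tip of the mask's nose, its highest point, 70 mm above the bench over the centre of the mask
- gouge: bystander: gouge upright in another rack slot, plain round handle 22 mm in diameter with no drum, 90 mm high, thin round shank. Origin at the ferrule's underside on the rack's top
- veiner: bystander: smaller gouge upright in the remaining slot, plain round handle 22 mm in diameter, 70 mm high, thin round shank. Origin at the ferrule's underside on the rack's top
- mallet: bystander: wooden mallet lying on the bench, head 75 x 120 x 65 mm high, handle 26 mm in diameter and 140 mm long out of the head along -x. Origin under the head's centre
- stone: bystander: grey sharpening stone lying flat, 90 x 45 x 25 mm. Origin under its centre

How it is judged (in metres and radians):
On the way:
1. the gripper has drawn the chisel out of the rack, its edge clear above the rack's top (height (world z) of chisel_edge above 0.095 m and contact force between the fingers and chisel above 1 N), for 0.2 s.
At the end, for the whole second after the job is handed in: the chisel is held still in the fingers and touches nothing else; its axis leans 30 to 60 degrees from vertical with the handle up, and its edge is within 30 mm sideways of the nose tip and 15 to 70 mm above it; the other tools, mallet and stone are within 25 mm of where they began (angle between chisel's own z axis and vertical between 0.52 and 1.05 rad and horizontal distance between chisel_edge and carving_nose below 0.03 m and height (world z) of chisel_edge between 0.085 and 0.14 m and contact force between the fingers and chisel above 1 N and linear speed of chisel below 0.02 m/s and angular speed of chisel below 0.15 rad/s and contact force between chisel and carving below 0.1 N and contact force between chisel and rack below 0.1 N and contact force between chisel and gouge below 0.1 N and contact force between chisel and veiner below 0.1 N and contact force between chisel and mallet below 0.1 N and contact force between chisel and stone below 0.1 N and distance of each of gouge, veiner, mallet, stone from where it was at the start of the episode below 0.025 m); the arm keeps its last pose, push and grip.
It fails at once if the chisel touches the mask (contact force between chisel and carving above 0.5 N).
It fails at once if the plain-handled gouge is disturbed (moved more than 25 mm) (distance of gouge from where it was at the start of the episode above 0.025 m).
It fails at once if the short-handled tool is disturbed (moved more than 25 mm) (distance of veiner from where it was at the start of the episode above 0.025 m).
It fails at once if the mallet is disturbed (moved more than 25 mm) (distance of mallet from where it was at the start of the episode above 0.025 m).
It fails at once if the sharpening stone is disturbed (moved more than 25 mm) (distance of stone from where it was at the start of the episode above 0.025 m).
It also fails if it takes over 38 s, if anything falls off the work surface, if the arm or the gripper's body presses on something with over 40 N, if the wrist force passes 120 N, or if a joint passes its speed limit or range.

## Working session

There is one attempt and no reset: what is moved stays moved. The work goes in short steps, Python scripts to look and compute and a shell command to move; the robot and the scene stay as the last step left them, time stands still between calls to the robot, and variables do not carry over. Pictures are saved under pics/ and viewed, at most 10 in all, crops included, and the job is handed in when it is done.

```bash
mkdir -p pics; ls; python3 - <<'E'
from bench import env
import cv2,numpy as np,pickle
s=env.sense(); print(s['time'],s['ee_pos'],s['tcp_rot'],s['opening'])
d={}
for n in ('scene','side'):
    c=env.read_camera(n); d[n]=c; cv2.imwrite(f'pics/{n}0.png',c['img'][:,:,::-1]); print(n,c['K'],c['rvec'],c['tvec'])
pickle.dump(d,open('d0.pkl','wb'))
E
```

```text
pics
0.0 [5.74244137e+02 1.02958143e-01 2.30119334e+02] [[ 2.99222406e-05  9.99997427e-01 -2.26810436e-03]
 [ 9.99999937e-01 -2.91194912e-05  3.53961857e-04]
 [ 3.53894900e-04 -2.26811481e-03 -9.99997365e-01]] 85.45874197317508
scene [[384.86882663   0.         279.84116767]
 [  0.         384.86882663 211.28537534]
 [  0.           0.           1.        ]] [ 1.89088108  1.24656372 -0.64225314] [-247.63970647 -211.37914167 1241.89368784]
side [[529.31468291   0.         268.33212533]
 [  0.         529.31468291 208.06776358]
 [  0.           0.           1.        ]] [ 2.32403356 -0.49731757  0.21247218] [-536.80483862  247.61892734 1060.44822026]
```

View pics/scene0.png

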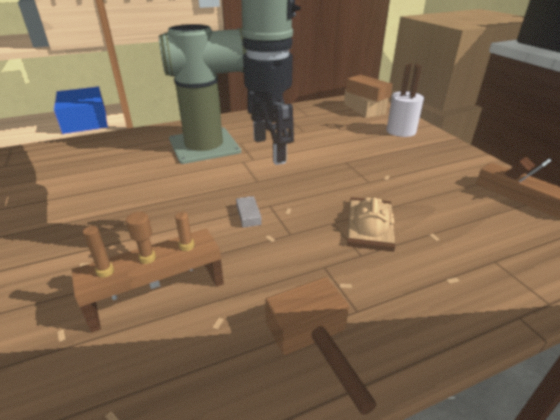

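View pics/side0.png

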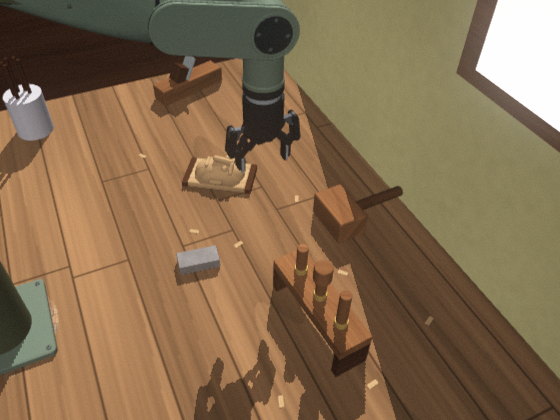

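Scene view: rack at left with handles at about (98,248), (142,238) and (185,230). The drum is the middle one; its side-view position is about (322,275). The mask is at (372,222) in scene and (220,173) in side. I'll zoom in for exact pixels.

```bash
cat > h.py <<'E'
import cv2,numpy as np,pickle
def P(c):
    R=cv2.Rodrigues(np.array(c['rvec'],float))[0]; return R,np.array(c['tvec'],float).ravel()
def proj(c,X): return cv2.projectPoints(np.array(X,float).reshape(-1,3),np.array(c['rvec'],float),np.array(c['tvec'],float),c['K'],None)[0].reshape(-1,2)
def tri(a,b,pa,pb):
    M=[c['K']@np.c_[P(c)[0],P(c)[1]] for c in (a,b)]
    X=cv2.triangulatePoints(M[0],M[1],np.array(pa,float).reshape(2,1),np.array(pb,float).reshape(2,1)).ravel(); X=X[:3]/X[3]
    return X,[np.round(proj(c,X)[0]-p,1) for c,p in((a,pa),(b,pb))]
def plane(c,p,z):
    R,t=P(c); o=-R.T@t; d=R.T@np.linalg.inv(c['K'])@np.array([p[0],p[1],1.]); return o+d*(z-o[2])/d[2]
E
python3 - <<'E'
from h import *
d=pickle.load(open('d0.pkl','rb'))
a=d['scene']['img'];b=d['side']['img']
def z(i,x,y,w,h): return cv2.resize(i[y:y+h,x:x+w],(400,300),interpolation=cv2.INTER_CUBIC)
m=np.vstack([np.hstack([z(a,70,200,160,120),z(a,330,185,80,60)]),np.hstack([z(b,250,230,160,120),z(b,180,145,80,60)])])
cv2.imwrite('pics/zoom.png',m[:,:,::-1])
for n in d:
    h=cv2.cvtColor(d[n]['img'],cv2.COLOR_RGB2HSV)
    k=cv2.inRange(h,(20,150,110),(32,255,255)); 
    _,_,st,ce=cv2.connectedComponentsWithStats(k)
    print(n,[(np.round(c,1).tolist(),int(s[4])) for s,c in zip(st[1:],ce[1:]) if s[4]>8])
E
```

```text
scene []
side []
```

View pics/zoom.png

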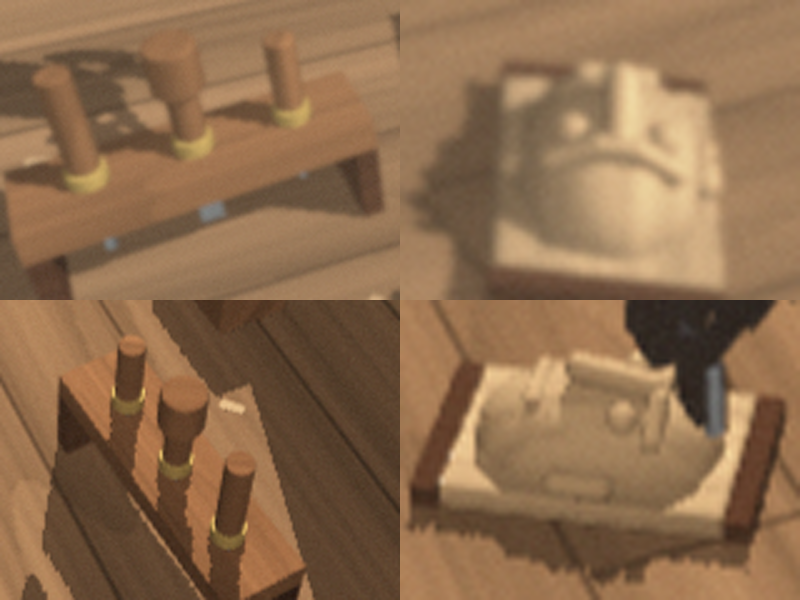

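Zoom: the chisel (drum) is in the middle slot. Its ferrule is at zoom (193,146) in scene and (176,463) in side; the drum centre is at (173,68) and (183,403). The mask's batten corners and nose bar are visible. Next I triangulate and check.

```bash
python3 - <<'E'
from h import *
np.set_printoptions(precision=1,suppress=True)
d=pickle.load(open('d0.pkl','rb'));a,b=d['scene'],d['side']
A=lambda x,y:(70+x/2.5,200+y/2.5)
B=lambda x,y:(250+x/2.5,230+(y-300)/2.5)
MA=lambda x,y:(330+(x-400)/5,185+y/5)
MB=lambda x,y:(180+(x-400)/5,145+(y-300)/5)
for n,p,q in [('chF',A(193,146),B(176,463)),('gF',A(86,178),B(229,531)),('vF',A(291,113),B(128,402)),('drum',A(173,68),B(183,403)),
 ('gTop',A(52,74),B(240,460)),('vTop',A(281,38),B(130,343))]:
    print(n,*tri(a,b,p,q))
for z in(10,20):
  for c,Q in((b,[MB(478,361),MB(412,487),MB(752,525),MB(785,398)]),(a,[MA(503,68),MA(490,268),MA(727,270),MA(700,78)])):
    print(z,np.array([plane(c,q,z)[:2] for q in Q]).round().tolist(), np.mean([plane(c,q,z) for q in Q],0))
for q in[(570,358),(670,374)]: print('nose side',plane(b,MB(*q),70))
for q in[(625,68),(625,135)]: print('nose scene',plane(a,MA(*q),70))
E
```

```text
chF [ 591.  -236.6   91. ] [array([-0.4,  0.4]), array([-0.2, -0.2])]
gF [ 597.3 -306.7   92.6] [array([-0.5,  0.5]), array([-0.2, -0.2])]
vF [ 583.8 -167.8   90.8] [array([-1. ,  1.1]), array([-0.4, -0.6])]
drum [ 592.4 -234.7  161.8] [array([ 0.4, -0.4]), array([0.2, 0.2])]
gTop [ 596.7 -304.7  179.7] [array([-0.4,  0.4]), array([-0.2, -0.2])]
vTop [ 584.1 -164.2  158.6] [array([-0.4,  0.4]), array([-0.2, -0.2])]
10 [[529.0, 344.0], [466.0, 263.0], [614.0, 166.0], [668.0, 249.0]] [569.5 255.3  10. ]
10 [[465.0, 264.0], [600.0, 174.0], [642.0, 269.0], [512.0, 350.0]] [554.6 264.6  10. ]
20 [[526.0, 332.0], [464.0, 252.0], [610.0, 156.0], [664.0, 238.0]] [566.  244.6  20. ]
20 [[478.0, 255.0], [610.0, 167.0], [651.0, 260.0], [524.0, 340.0]] [565.5 255.5  20. ]
nose side [554.3 257.3  70. ]
nose side [595.9 225.3  70. ]
nose scene [562.2 260.4  70. ]
nose scene [605.8 230.3  70. ]
```

```bash
python3 -m pendant '[{"claw":85,"dp":[-45,3,0],"rot":[0,0,-0.03]},{"claw":85,"dp":[-48,5,0],"rot":[0,0,-0.03]},{"claw":85,"dp":[-48,5,0],"rot":[0,0,-0.037]},{"claw":85,"dp":[-48,5,0],"rot":[0,0,0]},{"claw":85,"dp":[-40,5,0],"rot":[0,0,0]}]' 80; python3 -m pendant '[{"claw":85,"dp":[0,0,0],"rot":[0,0,0]},{"claw":85,"dp":[0,0,0],"rot":[0,0,0]},{"claw":85,"dp":[0,0,0],"rot":[0,0,0]},{"claw":85,"dp":[0,0,0],"rot":[0,0,0]},{"claw":85,"dp":[0,0,0],"rot":[0,0,0]}]'
python3 - <<'E'
from h import *
from bench import env
s=env.sense(); print(s['ee_pos'],s['tcp_rot']); R=np.array(s['tcp_rot'])
print('tool delta to (592,-235.5,140):',R.T@(np.array([592,-235.5,140])-s['ee_pos']))
c=env.read_camera('wrist'); cv2.imwrite('pics/w1.png',c['img'][:,:,::-1])
M=np.array(c['mount']); 
for X in([592.4,-234.7,180],[584,-164,160],[597,-305,180]):
    t=R.T@(np.array(X)-s['ee_pos']); k=np.linalg.inv(M)@np.r_[t,1]; print((c['K']@k[:3]/k[2])[:2])
E
```

```text
time: 0.6
ee_pos: [610.4, -229.5, 230.6]
tcp_rot: [[-0.096, 0.995, -0.001], [0.995, 0.096, 0.0], [0.0, -0.001, -1.0]]
contact_force: [0.5, -0.5, 0.2]
opening: 85.1
gripper_force: 0.0
time: 1.1
ee_pos: [610.8, -225.6, 231.4]
tcp_rot: [[-0.099, 0.995, -0.0], [0.995, 0.099, 0.0], [0.0, -0.0, -1.0]]
contact_force: [0.4, 0.9, 0.2]
opening: 85.0
gripper_force: 0.0
[ 610.81515477 -225.62161916  231.43182172] [[-9.86923575e-02  9.95117992e-01 -3.60832013e-05]
 [ 9.95117980e-01  9.86923619e-02  1.53893796e-04]
 [ 1.56703622e-04 -2.07189008e-05 -9.99999988e-01]]
tool delta to (592,-235.5,140): [ -7.98757011 -19.6963254   91.43097927]
[255.57635761 236.83515315]
[253.55696338 131.8765163 ]
[254.87668264 321.9915036 ]
```

View pics/w1.png

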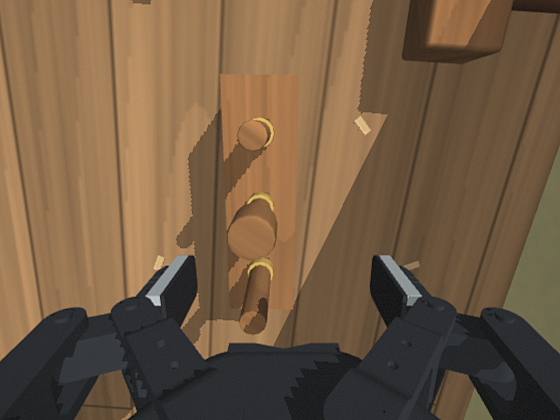

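The wrist view shows the drum top centred near (253,232), about 5 px from its predicted position. The rack's long axis lines up with the image's vertical, so closing across it is clear of the neighbours. Next I centre and descend.

```bash
python3 -m pendant '[{"claw":85,"dp":[-3,-10,0],"rot":[0,0,0]},{"claw":85,"dp":[-3,-10.5,0],"rot":[0,0,0]},{"claw":85,"dp":[0,0,10],"rot":[0,0,0]},{"claw":85,"dp":[0,0,20],"rot":[0,0,0]},{"claw":85,"dp":[0,0,20],"rot":[0,0,0]}]' 80; python3 -m pendant '[{"claw":85,"dp":[0,0,20],"rot":[0,0,0]},{"claw":85,"dp":[0,0,15],"rot":[0,0,0]},{"claw":85,"dp":[0,0,6],"rot":[0,0,0]},{"claw":85,"dp":[0,0,0],"rot":[0,0,0]},{"claw":60,"dp":[0,0,0],"rot":[0,0,0]}]' 80
python3 -m pendant '[{"claw":45,"dp":[0,0,0],"rot":[0,0,0]},{"claw":36,"dp":[0,0,0],"rot":[0,0,0]},{"claw":25,"dp":[0,0,0],"rot":[0,0,0]},{"claw":20,"dp":[0,0,0],"rot":[0,0,0]},{"claw":20,"dp":[0,0,0],"rot":[0,0,0]}]' 80
python3 -m pendant '[{"claw":20,"dp":[0,0,0],"rot":[0,0,0]},{"claw":20,"dp":[0,0,0],"rot":[0,0,0]},{"claw":20,"dp":[0,0,0],"rot":[0,0,0]},{"claw":20,"dp":[0,0,0],"rot":[0,0,0]},{"claw":20,"dp":[0,0,0],"rot":[0,0,0]}]' 80
```

```text
time: 1.65
ee_pos: [590.8, -235.4, 180.7]
tcp_rot: [[-0.096, 0.995, 0.001], [0.995, 0.096, -0.0], [-0.001, 0.001, -1.0]]
contact_force: [-0.1, 1.3, -1.0]
opening: 84.9
gripper_force: 0.0
time: 2.15
ee_pos: [591.5, -235.4, 141.0]
tcp_rot: [[-0.097, 0.995, 0.001], [0.995, 0.097, -0.001], [-0.001, 0.001, -1.0]]
contact_force: [0.7, 0.7, 0.8]
opening: 72.5
gripper_force: 0.0
time: 2.65
ee_pos: [591.2, -235.4, 141.6]
tcp_rot: [[-0.097, 0.995, 0.001], [0.995, 0.097, -0.001], [-0.001, 0.001, -1.0]]
contact_force: [-1.9, -0.4, 5.4]
opening: 34.2
gripper_force: 79.0
time: 3.15
ee_pos: [591.2, -235.4, 141.6]
tcp_rot: [[-0.097, 0.995, 0.001], [0.995, 0.097, -0.001], [-0.001, 0.001, -1.0]]
contact_force: [-2.1, 0.9, 5.8]
opening: 34.6
gripper_force: 79.0
```

Gripped at about 35 mm opening, which matches the 36 mm drum. Now I draw it straight up.

```bash
python3 -m pendant '[{"claw":20,"dp":[0,0,-5],"rot":[0,0,0]},{"claw":20,"dp":[0,0,-15],"rot":[0,0,0]},{"claw":20,"dp":[0,0,-20],"rot":[0,0,0]},{"claw":20,"dp":[0,0,-20],"rot":[0,0,0]},{"claw":20,"dp":[0,0,-20],"rot":[0,0,0]}]' 80; python3 -m pendant '[{"claw":20,"dp":[0,0,-20],"rot":[0,0,0]},{"claw":20,"dp":[0,0,-20],"rot":[0,0,0]},{"claw":20,"dp":[0,0,-20],"rot":[0,0,0]},{"claw":20,"dp":[0,0,-20],"rot":[0,0,0]},{"claw":20,"dp":[0,0,-20],"rot":[0,0,0]}]' 80
python3 -m pendant '[{"claw":20,"dp":[0,0,-10],"rot":[0,0,0]},{"claw":20,"dp":[0,0,0],"rot":[0,0,0]},{"claw":20,"dp":[0,0,0],"rot":[0,0,0]},{"claw":20,"dp":[0,0,0],"rot":[0,0,0]},{"claw":20,"dp":[0,0,0],"rot":[0,0,0]}]' 80
python3 - <<'E'
from bench import env
import cv2,numpy as np
a=env.read_camera('scene')['img'];b=env.read_camera('side')['img']
cv2.imwrite('pics/lift.png',np.hstack([cv2.resize(a[90:330,60:260],(400,480)),cv2.resize(b[100:340,220:420],(400,480))])[:,:,::-1])
E
```

```text
time: 3.65
ee_pos: [591.1, -234.9, 221.6]
tcp_rot: [[-0.097, 0.995, 0.0], [0.995, 0.097, 0.0], [-0.0, 0.0, -1.0]]
contact_force: [-0.1, -0.9, -1.0]
opening: 34.7
gripper_force: 79.5
time: 4.15
ee_pos: [591.0, -234.8, 321.8]
tcp_rot: [[-0.097, 0.995, 0.001], [0.995, 0.097, -0.0], [-0.0, 0.001, -1.0]]
contact_force: [-0.0, 0.3, 0.2]
opening: 34.7
gripper_force: 79.5
time: 4.65
ee_pos: [590.4, -234.7, 328.6]
tcp_rot: [[-0.097, 0.995, -0.002], [0.995, 0.097, 0.001], [0.002, -0.002, -1.0]]
contact_force: [-1.0, 0.3, -1.2]
opening: 34.7
gripper_force: 79.4
```

View pics/lift.png

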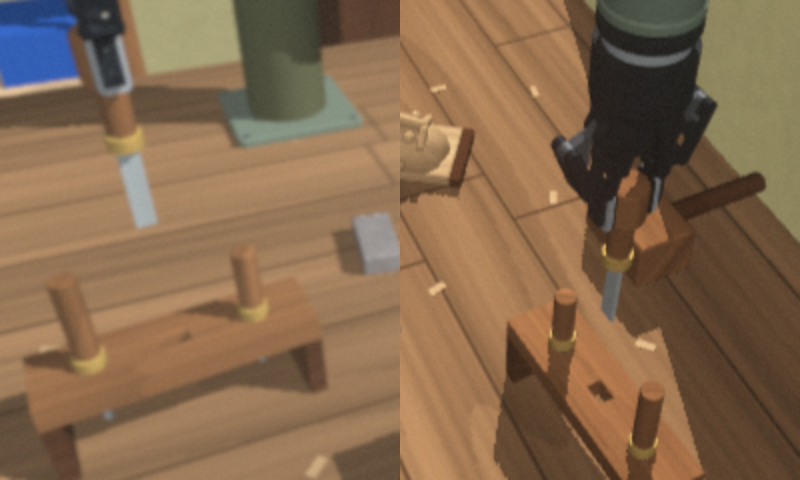

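The chisel is clear, hanging straight, and its neighbours are still standing. Now I carry it over towards the mask at height.

```bash
for i in 1; do :; done
python3 -m pendant '[{"claw":20,"dp":[15,-4,0],"rot":[0,0,0]},{"claw":20,"dp":[30,-4,0],"rot":[0,0,0]},{"claw":20,"dp":[32,-4,0],"rot":[0,0,0]},{"claw":20,"dp":[32,-4,0],"rot":[0,0,0]},{"claw":20,"dp":[32,-4,0],"rot":[0,0,0]}]' 80 | head -2
python3 -m pendant '[{"claw":20,"dp":[32,-4,0],"rot":[0,0,0]},{"claw":20,"dp":[32,-4,0],"rot":[0,0,0]},{"claw":20,"dp":[32,-4,0],"rot":[0,0,0]},{"claw":20,"dp":[32,-4,0],"rot":[0,0,0]},{"claw":20,"dp":[32,-4,0],"rot":[0,0,0]}]' 80 | head -2
python3 -m pendant '[{"claw":20,"dp":[32,-4,0],"rot":[0,0,0]},{"claw":20,"dp":[32,-4,0],"rot":[0,0,0]},{"claw":20,"dp":[32,-4,0],"rot":[0,0,0]},{"claw":20,"dp":[32,-4,0],"rot":[0,0,0]},{"claw":20,"dp":[30,-4,0],"rot":[0,0,0]}]' 80 | head -2
python3 -m pendant '[{"claw":20,"dp":[0,0,0],"rot":[0,0,-0.08]},{"claw":20,"dp":[0,0,0],"rot":[0,0,-0.08]},{"claw":20,"dp":[0,0,0],"rot":[0,0,-0.08]},{"claw":20,"dp":[0,0,0],"rot":[0,0,-0.08]},{"claw":20,"dp":[0,0,0],"rot":[0,0,0]}]' 80
python3 -m pendant '[{"claw":20,"dp":[0,0,0],"rot":[-0.06,0,0]},{"claw":20,"dp":[0,0,0],"rot":[-0.08,0,0]},{"claw":20,"dp":[0,0,0],"rot":[-0.08,0,0]},{"claw":20,"dp":[0,0,0],"rot":[-0.08,0,0]},{"claw":20,"dp":[0,0,0],"rot":[-0.08,0,0]}]' 80
python3 -m pendant '[{"claw":20,"dp":[0,0,0],"rot":[-0.1,0,0]},{"claw":20,"dp":[0,0,0],"rot":[-0.1,0,0]},{"claw":20,"dp":[0,0,0],"rot":[-0.1,0,0]},{"claw":20,"dp":[0,0,0],"rot":[-0.1,0,0]},{"claw":20,"dp":[0,0,0],"rot":[0,0,0]}]' 80
python3 - <<'E'
from h import *
from bench import env
s=env.sense(); R=np.array(s['tcp_rot']); print(s['ee_pos'],R)
e=s['ee_pos']+121.6*R[:,2]; print('edge',e,'tool delta',R.T@(np.array([562,254,135])-e))
d={n:env.read_camera(n) for n in('scene','side')}; pickle.dump(d,open('d1.pkl','wb'))
for n in d: print(n,proj(d[n],e))
a,b=d['scene']['img'],d['side']['img']
cv2.imwrite('pics/m1.png',np.hstack([cv2.resize(a[90:270,270:420],(400,480)),cv2.resize(b[50:230,140:290],(400,480))])[:,:,::-1])
E
```

```text
time: 5.25
ee_pos: [556.4, -94.5, 330.3]
time: 5.75
ee_pos: [520.7, 62.8, 330.4]
time: 6.25
ee_pos: [485.2, 217.9, 330.4]
time: 6.75
ee_pos: [485.8, 216.6, 330.3]
tcp_rot: [[-0.406, 0.914, -0.0], [0.914, 0.406, 0.0], [0.0, -0.0, -1.0]]
contact_force: [1.0, -0.1, -1.9]
opening: 34.5
gripper_force: 79.4
time: 7.25
ee_pos: [486.1, 216.3, 330.5]
tcp_rot: [[-0.404, 0.849, 0.342], [0.915, 0.374, 0.152], [0.001, 0.374, -0.927]]
contact_force: [-0.2, 0.3, -0.2]
opening: 34.2
gripper_force: 79.4
time: 7.75
ee_pos: [482.5, 215.5, 325.0]
tcp_rot: [[-0.404, 0.656, 0.637], [0.915, 0.287, 0.284], [0.004, 0.698, -0.716]]
contact_force: [-0.7, -0.4, -2.4]
opening: 34.6
gripper_force: 79.6
[482.51607579 215.5008444  324.96682491] [[-0.40419416  0.65622819  0.63717473]
 [ 0.91466589  0.28719915  0.28443444]
 [ 0.00365786  0.69776874 -0.71631377]]
edge [559.99652287 250.0880727  237.86307092] tool delta [  2.39205369 -69.33639455  76.07148562]
scene [[382.17903081 128.71579653]]
side [[212.56481577 101.47427979]]
```

View pics/m1.png

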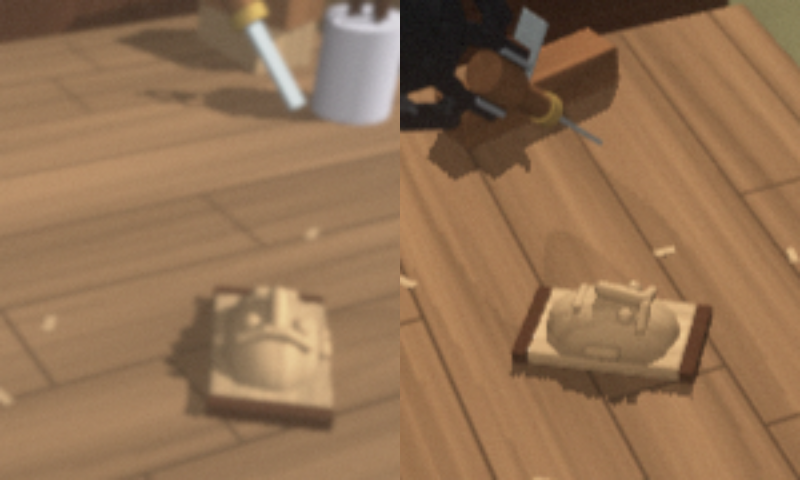

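The edge appears in scene at about (381,129), which agrees with the computed (382,129). In side it is near (215,103), within about 3 px of the computed position. Both put it over the nose at z≈238. The nose tip is the mouth-side end of the nose bar, about (560,255). Now I descend to an edge height of about 112.

```bash
python3 -m pendant '[{"claw":20,"dp":[0.4,-8.5,9],"rot":[0,0,0]},{"claw":20,"dp":[0.4,-8.5,9],"rot":[0,0,0]},{"claw":20,"dp":[0.4,-8.5,9],"rot":[0,0,0]},{"claw":20,"dp":[0.4,-8.5,9],"rot":[0,0,0]},{"claw":20,"dp":[0.4,-8.5,9],"rot":[0,0,0]}]' 80
python3 -m pendant '[{"claw":20,"dp":[0.4,-8.5,9],"rot":[0,0,0]},{"claw":20,"dp":[0.4,-8.5,9],"rot":[0,0,0]},{"claw":20,"dp":[0.4,-8.5,9],"rot":[0,0,0]},{"claw":20,"dp":[0.4,-8.5,9],"rot":[0,0,0]},{"claw":20,"dp":[0,0,0],"rot":[0,0,0]}]' 80
python3 -m pendant '[{"claw":20,"dp":[0,0,0],"rot":[0,0,0]},{"claw":20,"dp":[0,0,0],"rot":[0,0,0]},{"claw":20,"dp":[0,0,0],"rot":[0,0,0]},{"claw":20,"dp":[0,0,0],"rot":[0,0,0]},{"claw":20,"dp":[0,0,0],"rot":[0,0,0]}]' 80
python3 - <<'E'
from h import *
from bench import env
s=env.sense(); R=np.array(s['tcp_rot'])
e=s['ee_pos']+121.6*R[:,2]; print('edge',e,'tilt',np.degrees(np.arccos(-R[2,2])))
d={n:env.read_camera(n) for n in('scene','side')}; pickle.dump(d,open('d2.pkl','wb'))
for n in d: print(n,proj(d[n],[e,[560,255,70]]))
a,b=d['scene']['img'],d['side']['img']
cv2.imwrite('pics/m2.png',np.hstack([cv2.resize(a[150:270,320:420],(400,480)),cv2.resize(b[90:210,160:260],(400,480))])[:,:,::-1])
E
```

```text
time: 8.35
ee_pos: [487.4, 218.7, 266.8]
tcp_rot: [[-0.405, 0.651, 0.641], [0.914, 0.288, 0.285], [0.001, 0.702, -0.712]]
contact_force: [0.9, -0.2, -1.1]
opening: 34.8
gripper_force: 79.7
time: 8.85
ee_pos: [486.1, 220.4, 215.0]
tcp_rot: [[-0.405, 0.655, 0.638], [0.914, 0.289, 0.285], [0.002, 0.698, -0.716]]
contact_force: [-0.6, 0.1, -0.9]
opening: 34.4
gripper_force: 79.7
time: 9.35
ee_pos: [487.9, 220.4, 219.5]
tcp_rot: [[-0.405, 0.649, 0.644], [0.914, 0.288, 0.285], [-0.0, 0.704, -0.71]]
contact_force: [0.9, 0.2, -1.1]
opening: 34.7
gripper_force: 79.7
edge [566.18993611 255.00389625 133.10482774] tilt 44.743337571450006
scene [[378.20580908 175.4575528 ]
 [372.39171761 198.61552347]]
side [[217.18711135 136.00792023]
 [216.4352409  156.54247322]]
```

View pics/m2.png

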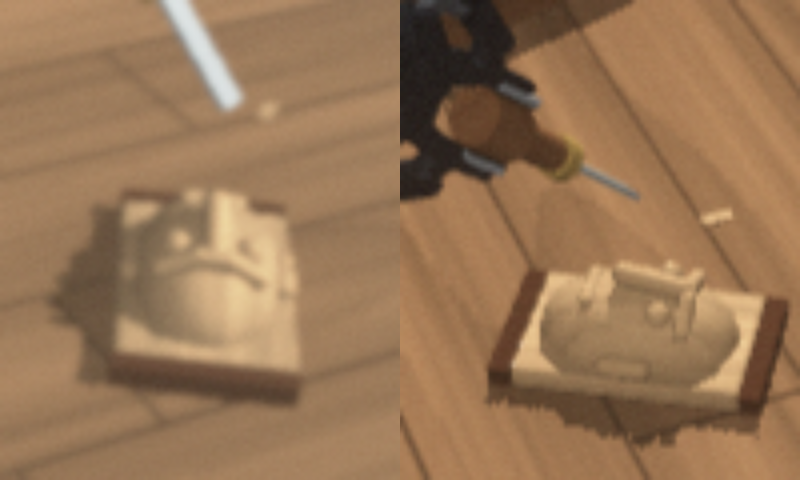

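Edge at scene (377.5,176.3) and side (219,139); nose bar tip at about scene (376,198) and side (214,156.5). I'll triangulate both.

```bash
python3 - <<'E'
from h import *
from bench import env
d=pickle.load(open('d2.pkl','rb'));a,b=d['scene'],d['side']
print('edge',tri(a,b,(377.5,176.3),(219,139)))
print('nose',tri(a,b,(376,198.2),(214.5,156.5)))
s=env.sense(); R=np.array(s['tcp_rot']); print(s['ee_pos'],s['ee_pos']+121.6*R[:,2]); print(R.T@[0,0,-20],R.T@[0,-1,0])
E
```

```text
edge (array([568.08501721, 249.74681441, 129.60518436]), [array([-1.1,  1.5]), array([-0.2, -0.8])])
nose (array([557.77983331, 265.32070207,  64.64550851]), [array([-0.7,  0.9]), array([-0.2, -0.5])])
[487.78733906 220.32967845 219.2212044 ] [566.02498859 254.97029055 132.81832141]
[ 3.52408990e-03 -1.40729333e+01  1.42110005e+01] [-0.91430973 -0.28789726 -0.28487345]
```

```bash
python3 -m pendant '[{"claw":20,"dp":[2,-5,4],"rot":[0,0,0]},{"claw":20,"dp":[2,-5,4],"rot":[0,0,0]},{"claw":20,"dp":[2,-5,4],"rot":[0,0,0]},{"claw":20,"dp":[0,0,0],"rot":[0,0,0]},{"claw":20,"dp":[0,0,0],"rot":[0,0,0]}]' 80 | head -2
python3 -m pendant '[{"claw":20,"dp":[0,0,0],"rot":[0,0,0]},{"claw":20,"dp":[0,0,0],"rot":[0,0,0]},{"claw":20,"dp":[0,0,0],"rot":[0,0,0]},{"claw":20,"dp":[0,0,0],"rot":[0,0,0]},{"claw":20,"dp":[0,0,0],"rot":[0,0,0]}]' 80
python3 - <<'E'
from h import *
from bench import env
s=env.sense(); R=np.array(s['tcp_rot'])
print('edge',s['ee_pos']+121.6*R[:,2],abs(s['qvel']).max())
d={n:env.read_camera(n) for n in('scene','side')}
a,b=d['scene']['img'],d['side']['img']
cv2.imwrite('pics/m3.png',np.hstack([cv2.resize(a[150:270,320:420],(400,480)),cv2.resize(b[90:210,160:260],(400,480))])[:,:,::-1])
E
```

```text
time: 9.95
ee_pos: [482.9, 225.0, 199.1]
time: 10.45
ee_pos: [483.3, 224.9, 200.0]
tcp_rot: [[-0.405, 0.65, 0.643], [0.914, 0.288, 0.285], [-0.0, 0.703, -0.711]]
contact_force: [0.1, 0.6, -0.9]
opening: 34.4
gripper_force: 79.7
edge [561.5208943  259.52452612 113.53052458] 0.0017326416811639885
```

View pics/m3.png

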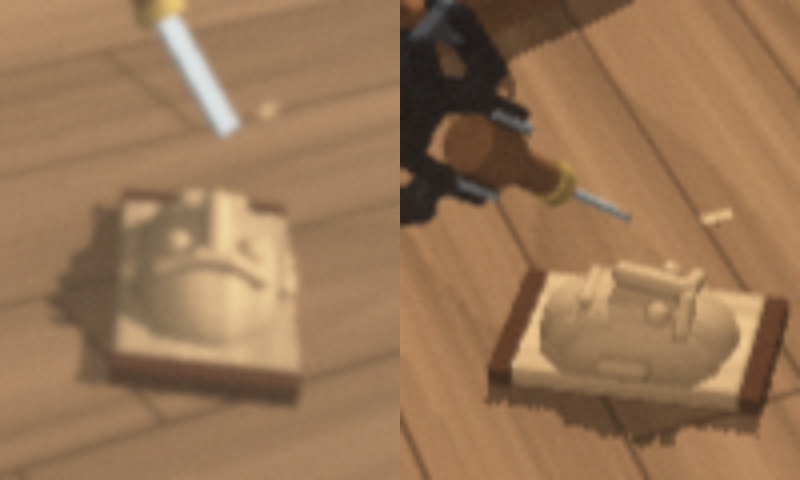

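The edge is at (228,130) in the left crop and (630,217) in the right one. It is directly above the nose tip in both views, about 4 cm clear, and still. I'm handing it in.

```bash
python3 -c "
from bench import env
print(env.close_job())"
```

```text
the job is handed in; nothing more can be done
None
```

The chisel is out of the rack and held still at about 45°, its edge roughly 4 cm above the tip of the mask's nose. I've handed the job in; it gave no verdict.

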